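# Walk the power supply back against its stop rail

## Task

Walk the wide, flat white power supply forward, away from the robot, until its far side is home against the low aluminium stop rail, square to it and centred on it end for end. It is heavy and too wide to grasp: push it along the bench by the two grey rubber bumpers on its rear corners, those nearest the robot, in turn, beginning with the left one (left as seen from the robot) and giving each bumper at least two pushes. Keep off the control panel between the bumpers.

Things in the scene. Friction and masses are not known exactly. Their poses are not given: they have to be found in the camera images.
- supply: The power supply: wide flat white box with cooling slots on top, flat on the bench, about 0.9 kg, 130 mm deep (x), 220 wide (y), 50 high. Origin: centre of the underside; x points away from the robot to its far side (at x = +65 mm), y left, z up. Bumper faces at x = -65 mm. It slides and turns under 5 to 12 N on a bumper.
- bumper_left: Grey rubber bumper on the supply's rear left corner (rear: nearest the robot), part of the supply: 10 mm deep, 40 mm wide, from 3 to 53 mm above the bench. Origin: its centre in plan, at bench level, at x = -60 mm, y = +90 mm in the supply's frame; its axes are those of the supply and its pushing face lies 5 mm to -x of the origin.
- bumper_right: The same bumper on the rear right corner, at x = -60 mm, y = -90 mm in the supply's frame.
- panel: The grey control panel with display, keys and sockets, between the bumpers, part of the supply: 124 mm wide, 9 to 45 mm above the bench, standing 12 mm out to the robot's side past the bumper faces. Origin: centre of its face, at bench level, at x = -77 mm in the supply's frame. Not to be pressed.
- stop_rail: Low aluminium rail fixed to the bench beyond the supply: bar 20 mm deep (x), 220 long (y), 30 high. Origin: centre of the bar's underside; x points away from the supply, y left along the bar. The supply comes up against its face at x = -10 mm, so home is with the supply's origin at x = -75, y = 0 mm in the rail's frame, same yaw. It starts 80 to 100 mm short of home.
Not all that is in view belongs to the job. Of the things shaped like the stop_rail, the aluminium one is meant.

How it is judged:
On the way, in this order (a step that is already met when the one before it is completed fails the run):
1. the left bumper is pushed, and has moved at least 8 mm (contact force between the fingers and bumper_left above 1 N and distance of bumper_left from where it was at the start of the episode above 0.008 m), for 0.1 s.
2. then the right bumper is pushed, and has moved at least 8 mm (contact force between the fingers and bumper_right above 1 N and distance of bumper_right from where it was at the start of the episode above 0.008 m), for 0.1 s.
3. then the left bumper is pushed again, and has moved at least 25 mm from its start (contact force between the fingers and bumper_left above 1 N and distance of bumper_left from where it was at the start of the episode above 0.025 m), for 0.1 s.
4. then the right bumper is pushed again, and has moved at least 25 mm from its start (contact force between the fingers and bumper_right above 1 N and distance of bumper_right from where it was at the start of the episode above 0.025 m), for 0.1 s.
At the end, for the whole second after the job is handed in: The supply stands flat and still on the bench, released, the middle of its far side within 18 mm of the stop rail's face, square to the rail within 10 degrees and centred on it within 20 mm (x of supply in the frame of stop_rail between -0.093 and -0.065 m and y of supply in the frame of stop_rail between -0.02 and 0.02 m and angle between the x axis of supply and the x axis of stop_rail, either way round below 0.175 rad and angle between supply's own z axis and vertical below 0.05 rad and height (world z) of supply below 0.005 m and linear speed of supply below 0.01 m/s and contact force between the fingers and supply below 0.2 N); the robot touches nothing.
It fails at once if the control panel is pressed (more than 2 N) (contact force between any of the fingers, the arm and panel above 2 N).
It fails at once if the supply is lifted or tipped by more than 12 degrees (angle between supply's own z axis and vertical above 0.21 rad or height (world z) of supply above 0.02 m).
It also fails if it takes over 54 s, if anything falls off the work surface, if the arm or the gripper's body presses on something with over 40 N, if the wrist force passes 120 N, or if a joint passes its speed limit or range.

## Robot

A 6-joint arm with a two-finger parallel gripper is mounted at the origin on the work surface. World frame = base frame: x ahead of the robot, y to its left, z up, the work surface at z = 0. Lengths are in m, angles in rad, forces in N, time in s.
With the tool pointing down it reaches from about 0.375 to 0.9 m from the base axis. Payload 3.1 kg.
Tool frame: the origin (TCP) lies midway between the tips of the shut fingers; the grasp point (between the pads) lies manip.hold_point_z behind it (manip.hold_point_z is the distance from the TCP to the grasp point, in m); z points along the fingers, y is the direction in which the jaws open and shut (so a half turn about z gives the same grasp; the last joint's range is limited). The gripper opens to 85 mm and grips with 20 to 120 N. Pads are 22 mm wide; open, the fingers measure 114 mm over their backs; the gripper's body (76 mm by 85 mm) begins 54 mm behind the grasp point. The pads swing forward as they close: fully open they stand 13 mm farther back than shut.
Start: joints at [1.095, 0.527, 1.433, -0, 1.181, -0.178], TCP at [0.183, 0.598, 0.231] pointing down, gripper open.
Joint ranges: [-3.08, 3.08], [-0.75, 2.2], [0.22, 2.44], [-1.43, 4.57], [0, 2.65], [-2.85, 2.85]. Speed limits (rad/s): [2.79, 2.79, 3.14, 3.14, 3.14, 3.14].

## Interface

Orientations are given as a unit quaternion [x, y, z, w].
In Python, from station import manip, snapshot, workorder, models gives the robot as it stands.
- The arm moves only by the tool jog_arm, never from a script. Its argument "commands" is a list of rows, each a list of 5 numbers: the opening in per cent of the stroke, from 0 (shut) to 100 (fully open), then the shift along the world's x, y, z in cm, then the turn about the world's z in rad. A call has 1 to 8 rows; each row shifts and turns the pose as measured when the row begins; what a row does not reach is not made up. A row lasts 1/12 s, in which the tool goes at most 41.7 mm and 7.16 degrees, less where a joint would pass 70% of its speed; a pose out of reach is approached as far as the arm can. A call with a gripper value outside its range is refused whole. The fingers move at their own pace and stop on an object; "squeeze" is the grip in N (left out, the last holds). Time passes only in rows, so rows that do not move let the fingers close. It gives the time, the measured TCP pose, the force and the opening at its end, in the units of the state.
- manip.sense(): the state, without advancing time (a new reading comes with each control period).
- snapshot(name): name is "side" or "top" or "wrist"; returns a dict with "image" (420x560x3 uint8, red, green, blue), "intrinsics" (3x3 intrinsics, pixels), "D" ([k1, k2, p1, p2, k3] as OpenCV has them; the pictures are not rectified), "extrinsics" (4x4, takes a point from camera to world coordinates); the wrist camera has in their place "hand_eye" (4x4, takes a point from camera to tool coordinates, whose origin is the TCP and whose axes are the flange's). Camera axes: x right, y down, z forward; pixel columns grow to the right and rows downward; lengths in m; the calibration is good to about 2 mm. A picture is of the moment at which its call begins: read the wrist's pose just before it. There is no depth.
- workorder.sign_off(): hands the job in, once; it reports no verdict.
Trained networks look in a picture, given as the dict that the camera call returned (one of the last four; its "shot" number tells which), for a name from the list of things; names that differ only in an ending like _2 or _b are one class to them, and where a whole thing is asked for, a point or a joint stands for the part that bears it (a point fixed in the world has none). Each returns a list of dicts, best first, with "score" (0 to 1); they miss things now and then, are a little off and sometimes report something else, mostly with a low value. They report only what shows in the picture. A call takes as long as a camera call. They do not tell look-alikes from the thing itself.
- models.find_in(picture, name): "centre" ([x, y, z] in m, in world coordinates, good to about 4 mm: the middle of the surface that is visible of it).
- models.pinpoint(picture, name): "centre" ([x, y, z] in m, in world coordinates, good to about 4 mm: a listed point, or the origin of a listed thing).
The state is a dict: "t": time; "q": joint angles; "qd": joint speeds; "tau": joint torques, N m; "tcp_pos": TCP position; "tool_rot": TCP orientation; "force": force on the tool from outside, world axes, zero at the start; "ft_torque": the same for the moment, N m; "finger_gap": opening from 0.0 (shut) to 1.0 (fully open).
Only numpy, scipy, OpenCV 4.12 (cv2) and the standard library are available. Lean on these libraries where they do the work, as an engineer would, in place of code of your own. Each camera call takes 0.05 s, during which the arm holds its last target. There are 200 camera calls.

## Working session

There is one attempt and no reset: what is moved stays moved. The work goes in short steps, Python scripts to look and compute and a tool call to move; the robot and the scene stay as the last step left them, time stands still between calls to the robot, and variables do not carry over. Pictures are saved under pics/ and viewed, about 8 in all and at most 12, crops included, and the job is handed in when it is done.

Besides the shell and the picture viewer there is one more tool, called after "Emit:" as a command line: name --pt "numbers of a row" for each row, then --argument value for the rest. jog_arm: Moves the arm, as the interface text tells. Its arguments: {"type":"object","properties":{"commands":{"type":"array","items":{"type":"array","items":{"type":"number"}}},"squeeze":{"type":"number"}},"required":["commands"]}

```bash
mkdir -p pics
cat > h.py <<'E'
import numpy as np, cv2
from station import manip, snapshot, workorder, models
def look(cam, names, save=None):
    p=snapshot(cam)
    if save: cv2.imwrite('pics/'+save, p['image'][:,:,::-1])
    for n in names:
        r=models.pinpoint(p,n)
        print(cam,n,[(np.round(d['centre'],4).tolist(),round(d['score'],2)) for d in r[:3]])
    return p
def proj(p,P):
    T=np.linalg.inv(p['extrinsics']);r,_=cv2.Rodrigues(T[:3,:3])
    return cv2.projectPoints(np.float64(P),r,T[:3,3],p['intrinsics'],np.array(p['D'],float))[0].reshape(-1,2)
def ray(p,uv,z):
    E=p['extrinsics'];n=cv2.undistortPoints(np.float64(uv).reshape(-1,1,2),p['intrinsics'],np.array(p['D'],float)).reshape(-1,2)
    d=np.c_[n,np.ones(len(n))]@E[:3,:3].T;o=E[:3,3]
    return o+d*((z-o[2])/d[:,2])[:,None]
def st():
    s=manip.sense();print('t',round(s['t'],2),'tcp',np.round(s['tcp_pos'],4),'F',np.round(s['force'],2),'gap',round(s['finger_gap'],2), 'rot',np.round(s['tool_rot'],3),'q',np.round(s['q'],2))
E
python3 - <<'E'
from h import *
N=['supply','bumper_left','bumper_right','panel','stop_rail']
look('top',N,'top1.png');look('side',N,'side1.png');st();print(manip.hold_point_z)
E
```

```text
top supply [([0.5605, 0.0974, -0.0006], 0.77)]
top bumper_left []
top bumper_right [([0.4945, 0.0071, -0.0001], 0.66)]
top panel [([0.4828, 0.1032, 0.0013], 0.78)]
top stop_rail [([0.7122, -0.333, 0.0003], 0.89), ([0.4196, -0.3872, -0.0025], 0.88), ([0.7168, 0.0843, -0.0045], 0.68)]
side supply [([0.5538, 0.0981, 0.0011], 0.59)]
side bumper_left [([0.5028, 0.1898, -0.004], 0.44)]
side bumper_right [([0.4908, 0.0094, -0.0013], 0.58)]
side panel [([0.481, 0.1016, -0.0025], 0.71)]
side stop_rail [([0.7148, 0.0818, -0.001], 0.92), ([0.4168, -0.389, 0.0008], 0.82), ([0.2676, 0.4292, -0.0012], 0.67)]
t 0.6 tcp [0.1828 0.5977 0.2313] F [ 0.12 -0.05  0.52] gap 1.0 rot [0.148 0.989 0.    0.   ] q [ 1.1   0.53  1.43 -0.    1.18 -0.18]
0.0187
```

View pics/top1.png

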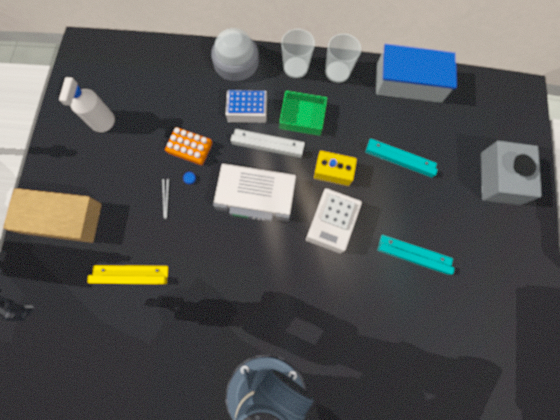

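View pics/side1.png

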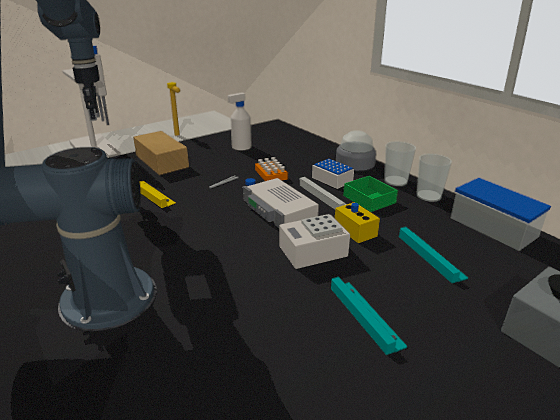

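The top view shows the supply at (255,190), the aluminium rail at (268,143), and decoys in teal and yellow. A beige instrument stands at (333,220), close to the right bumper. Next I'll measure the yaws on an enlarged crop.

```bash
cat >> h.py <<'E'
def rect(x,y,yaw,dx,dy,z,):
    c,s=np.cos(yaw),np.sin(yaw);P=np.array([[dx,dy],[dx,-dy],[-dx,-dy],[-dx,dy]])
    return np.c_[P@np.array([[c,s],[-s,c]])+[x,y],np.full(4,z)]
def fit(p,box,dx,dy,z,x0,thr=150):
    """fit rectangle outline at height z to bright low-saturation blob in box, via mask IoU"""
    from scipy.optimize import minimize
    im=p['image'].astype(int);u0,v0,u1,v1=box
    m=((im.min(2)>thr)&(im.max(2)-im.min(2)<40)).astype(np.float32);M=np.zeros_like(m);M[v0:v1,u0:u1]=m[v0:v1,u0:u1]
    M=cv2.morphologyEx(M,cv2.MORPH_CLOSE,np.ones((5,5)))
    def cost(a):
        R=np.zeros(M.shape,np.uint8);q=proj(p,rect(*a,dx,dy,z));cv2.fillPoly(R,[np.int32(np.round(q*256))],255,cv2.LINE_AA,8)
        return np.abs(cv2.GaussianBlur(R/255.-M,(0,0),1)).sum()
    r=minimize(cost,x0,method='Nelder-Mead',options=dict(initial_simplex=np.array(x0)+np.array([[0,0,0],[.01,0,0],[0,.01,0],[0,0,.08]])))
    return r.x,r.fun
E
python3 - <<'E'
from h import *
p=snapshot('top')
a,ca=fit(p,(205,155,305,203),.065,.11,.05,[.56,.098,-.05])
b,cb=fit(p,(225,125,310,160),.01,.11,.03,[.716,.083,-.0],130)
print(a,ca,b,cb)
im=cv2.resize(p['image'][110:260,190:370],None,fx=4,fy=4,interpolation=cv2.INTER_CUBIC)[:,:,::-1].copy()
for q in (rect(*a,.065,.11,.05),rect(*b,.01,.11,.03)):
    cv2.polylines(im,[np.int32((proj(p,q)-[190,110]+.5)*4)],True,(0,0,255),1)
cv2.imwrite('pics/c1.png',im)
E
```

```text
[ 0.56933857  0.09639037 -0.07438468] 773.0474641508106 [ 0.72238382  0.07952966 -0.03745976] 508.1598364992663
```

View pics/c1.png

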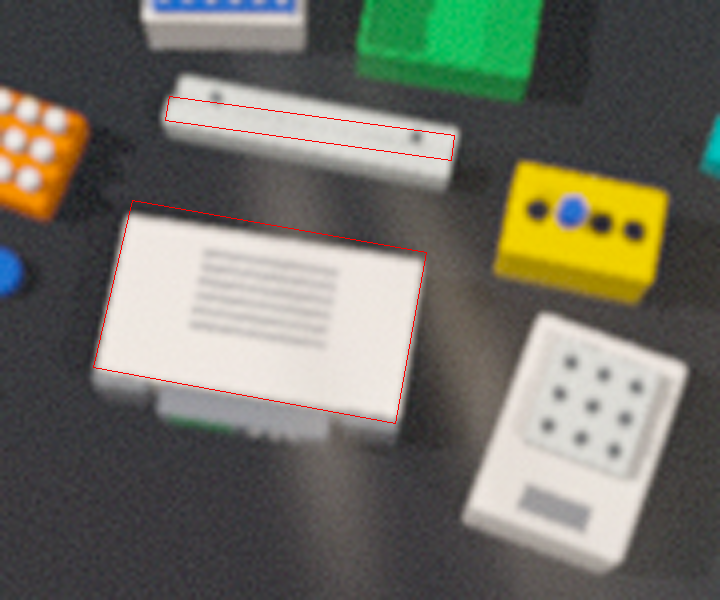

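Run:
```python
from h import *
p=snapshot('top')
f=lambda L:np.array(L)/4.-.5+[190,110]
W=lambda L,z:ray(p,f(L),z)
def rep(n,P): d=P[0]-P[1];print(n,np.round(P[:,:2],4).tolist(),'mid',np.round(P.mean(0)[:2],4),'len',round(np.hypot(*d[:2]),4),'yaw',round(np.arctan2(-d[0],d[1]),4))
rep('rail far top',W([[180,75],[460,128]],.03))
rep('rail near bottom',W([[163,135],[447,188]],0))
rep('supply far top',W([[128,213],[424,257]],.05))
rep('supply white near top',W([[94,370],[396,422]],.05))
b,cb=fit(p,(225,125,310,160),.01,.11,.03,[.726,.083,-.05],170)
a,ca=fit(p,(205,155,305,203),.06,.11,.05,[.56,.098,-.05],185)
print(a,ca,b,cb)
R=[models.pinpoint(snapshot('side'),'stop_rail')[0]['centre'] for _ in range(3)];print(np.round(R,4).tolist())
for c in('top','side'):
  q=snapshot(c)
  for n in('supply','stop_rail'):
    print(c,n,[np.round(d['centre'],4).tolist() for d in models.pinpoint(q,n)])
# wrist
```

```text
rail far top [[0.7549, 0.1837], [0.7352, -0.0342]] mid [0.745  0.0748] len 0.2189 yaw -0.09
rail near bottom [[0.7165, 0.1948], [0.6973, -0.0299]] mid [0.7069 0.0825] len 0.2255 yaw -0.0851
supply far top [[0.632, 0.2031], [0.6223, -0.0167]] mid [0.6271 0.0932] len 0.22 yaw -0.0438
supply white near top [[0.5112, 0.21], [0.4974, -0.0091]] mid [0.5043 0.1005] len 0.2195 yaw -0.0627
[ 0.56508959  0.09536402 -0.07143619] 617.2382585415784 [ 0.72292856  0.08062438 -0.04299164] 312.1565237420776
[[0.7129, -0.3314, 0.0009], [0.7153, 0.0802, -0.0053], [0.7156, 0.0831, 0.0001]]
top supply []
top stop_rail [[0.4197, -0.3872, -0.0], [0.7174, 0.0828, -0.0014], [0.2657, 0.4282, 0.0017], [0.7142, -0.3374, 0.0039]]
side supply [[0.5556, 0.0986, 0.0006]]
side stop_rail [[0.2657, 0.4304, -0.003], [0.7159, -0.3331, -0.0023], [0.7139, 0.0836, 0.0023], [0.4163, -0.394, -0.0002]]
```

Emit:
jog_arm --pt "0 2.2 -3.4 0 0.02" --pt "0 2.2 -3.4 0 0.02" --pt "0 2.2 -3.4 0 0.02" --pt "0 2.2 -3.4 0 0.02" --pt "0 2.2 -3.4 0 0.02" --pt "0 2.2 -3.4 0 0.02" --pt "0 2.2 -3.4 0 0.02" --pt "0 2.2 -3.4 0 0.02"

```text
t: 1.97
tcp_pos: [0.3589, 0.3241, 0.2323]
tool_rot: [0.056, 0.998, 0.005, 0.001]
force: [1.0, 0.4, -0.1]
finger_gap: -0.001
```

Emit:
jog_arm --pt "0 2.2 -3.2 0 0.01" --pt "0 2.2 -3.2 0 0.01" --pt "0 2.2 -3.2 0 0" --pt "0 2.2 -3.2 -1 0" --pt "0 0 0 -4 0" --pt "0 0 0 -4 0" --pt "0 0 0 -4 0" --pt "0 0 0 -3 0"

```text
t: 2.63
tcp_pos: [0.4681, 0.1815, 0.0784]
tool_rot: [0.053, 0.998, 0.008, 0.021]
force: [-0.1, 0.2, 0.8]
finger_gap: -0.003
```

Emit:
jog_arm --pt "0 -1.6 1.2 0 0.01" --pt "0 0 0 -2 0" --pt "0 0 0 -2.5 0" --pt "0 0 0 0 0"

```text
t: 2.97
tcp_pos: [0.4495, 0.192, 0.0244]
tool_rot: [0.049, 0.999, 0.007, 0.015]
force: [-0.5, -0.1, 0.4]
finger_gap: -0.005
```

Run:
```python
from h import *
st();p=look('top',['bumper_left','supply'])
cv2.imwrite('pics/c2.png',cv2.resize(p['image'][110:260,190:370],None,fx=4,fy=4)[:,:,::-1])
look('side',['bumper_left','supply']);st()
```

```text
t 2.97 tcp [0.4495 0.192  0.0244] F [-0.52 -0.13  0.39] gap -0.0 rot [0.049 0.999 0.007 0.015] q [ 0.17  0.71  1.94  0.01  0.46 -1.31]
top bumper_left []
top supply [([0.559, 0.0974, 0.0005], 0.58)]
side bumper_left [([0.5004, 0.1894, -0.0019], 0.64)]
side supply [([0.5564, 0.0967, -0.0005], 0.68)]
t 3.27 tcp [0.4532 0.1926 0.0292] F [-0.35 -0.02  0.09] gap -0.01 rot [0.049 0.999 0.008 0.02 ] q [ 0.17  0.7   1.94  0.01  0.46 -1.31]
```

View pics/c2.png

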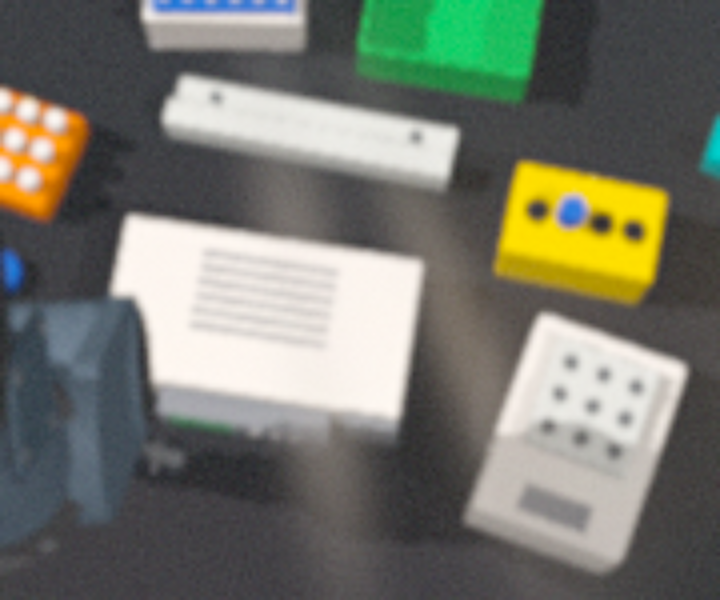

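The arm is beside the left bumper at the left edge of the crop, and the supply is unmoved. First left push now.

Emit:
jog_arm --pt "0 1.5 0 0 0" --pt "0 1.0 0 -0.2 0" --pt "0 0.8 0 0 0" --pt "0 0.8 0 0 0" --pt "0 0.8 0 0 0"

```text
t: 3.68
tcp_pos: [0.501, 0.1931, 0.0315]
tool_rot: [0.049, 0.999, 0.008, 0.019]
force: [-3.8, 2.4, -0.9]
finger_gap: 0.001
```

Emit:
jog_arm --pt "0 0.8 0 -0.3 0" --pt "0 0.6 0 -0.2 0" --pt "0 0 0 0 0"

```text
t: 3.93
tcp_pos: [0.5107, 0.1931, 0.0264]
tool_rot: [0.049, 0.999, 0.007, 0.012]
force: [-0.0, 1.1, 0.2]
finger_gap: 0.004
```

Run:
```python
from h import *
look('side',['bumper_left','bumper_right','supply','panel'])
look('top',['bumper_right','supply','panel']);st()
```

```text
side bumper_left [([0.5231, 0.1923, -0.0012], 0.45)]
side bumper_right [([0.4914, 0.0128, -0.0019], 0.68), ([0.4931, 0.1065, -0.0031], 0.65)]
side supply []
side panel [([0.4932, 0.1081, -0.0019], 0.64)]
top bumper_right [([0.4896, 0.0121, -0.0045], 0.6)]
top supply [([0.5691, 0.093, -0.0003], 0.58)]
top panel [([0.4899, 0.1068, 0.0019], 0.7)]
t 4.38 tcp [0.5109 0.193  0.0267] F [-1.05 -1.22 -0.31] gap 0.0 rot [0.049 0.999 0.007 0.013] q [ 0.15  0.74  1.8   0.02  0.58 -1.33]
```

Emit:
jog_arm --pt "0 -3 0 0 0" --pt "0 -3 0 0 0" --pt "0 -0.5 -3.5 0 0" --pt "0 0 -3.5 0 0" --pt "0 0 -3.5 0 0" --pt "0 0 -3.5 0 0" --pt "0 0 -3 0 0" --pt "0 0 0 0 0"

```text
t: 5.05
tcp_pos: [0.452, 0.0202, 0.0294]
tool_rot: [0.043, 0.999, 0.008, 0.025]
force: [0.9, -0.5, 0.3]
finger_gap: 0.001
```

Emit:
jog_arm --pt "0 0 -1.0 -0.4 0.01" --pt "0 1.2 -0.3 0 0" --pt "0 1.0 0 0 0" --pt "0 0.8 0 0 0" --pt "0 0.8 0 -0.2 0" --pt "0 0.8 -0.1 -0.2 0" --pt "0 0.8 -0.1 -0.2 0" --pt "0 0.8 -0.1 0 0"

```text
t: 5.72
tcp_pos: [0.5025, 0.007, 0.019]
tool_rot: [0.038, 0.999, 0.01, 0.009]
force: [-5.1, -3.7, 1.3]
finger_gap: -0.002
```

Emit:
jog_arm --pt "0 0.7 -0.1 0.2 0.01" --pt "0 0.5 0 0 0" --pt "0 0 0 0 0"

```text
t: 5.97
tcp_pos: [0.5121, 0.0088, 0.0202]
tool_rot: [0.03, 0.999, 0.01, 0.004]
force: [-1.1, -1.6, 0.3]
finger_gap: 0.003
```

```bash
cat >> h.py <<'E'
def chk():
    look('side',['bumper_left','bumper_right','supply','panel'])
    look('top',['bumper_left','bumper_right','supply','panel']);st()
E
python3 -c "from h import *;chk()"
```

```text
side bumper_left [([0.5263, 0.1891, 0.0002], 0.51)]
side bumper_right [([0.5243, 0.0103, -0.0014], 0.54)]
side supply [([0.5831, 0.0992, 0.0016], 0.7), ([0.5251, 0.1874, -0.001], 0.57)]
side panel [([0.5103, 0.0989, -0.0045], 0.65)]
top bumper_left [([0.5253, 0.1888, 0.0044], 0.38), ([0.509, 0.0988, 0.0008], 0.24)]
top bumper_right []
top supply []
top panel [([0.5092, 0.1002, 0.0032], 0.69)]
t 6.47 tcp [0.512  0.008  0.0205] F [-0.72  0.48 -0.64] gap 0.0 rot [0.03  0.999 0.01  0.005] q [-0.22  0.73  1.87  0.04  0.53 -1.76]
```

Emit:
jog_arm --pt "0 -3 0 0 -0.02" --pt "0 -3 0 0.2 0" --pt "0 -0.5 3.5 0.3 0" --pt "0 0 3.5 0 0" --pt "0 0 3.5 0 0" --pt "0 0 3.5 0 0" --pt "0 0 3.3 0 0" --pt "0 0 0 0 0"

```text
t: 7.13
tcp_pos: [0.4538, 0.1806, 0.0274]
tool_rot: [0.049, 0.999, 0.009, 0.015]
force: [0.4, 0.3, -0.7]
finger_gap: -0.003
```

Emit:
jog_arm --pt "0 0.5 1.0 -0.3 0" --pt "0 2.5 0.2 0 0" --pt "0 1.5 0 0 0" --pt "0 0.8 0 0 0" --pt "0 0.8 0 0 0" --pt "0 0.8 0 -0.2 0" --pt "0 0.8 0 -0.2 0" --pt "0 0.8 0 0 0"

```text
t: 7.8
tcp_pos: [0.5276, 0.1945, 0.0197]
tool_rot: [0.047, 0.999, 0.008, 0.002]
force: [-5.5, 3.7, 2.8]
finger_gap: -0.003
```

Emit:
jog_arm --pt "0 0.8 -0.1 0.2 0" --pt "0 0.7 -0.1 0 0" --pt "0 0.5 0 0 0" --pt "0 0 0 0 0"

```text
t: 8.13
tcp_pos: [0.5386, 0.1916, 0.0201]
tool_rot: [0.049, 0.999, 0.008, -0.009]
force: [0.9, 0.3, 0.6]
finger_gap: -0.005
```

```bash
python3 -c "from h import *;chk()"
```

```text
side bumper_left [([0.5545, 0.1906, -0.0023], 0.56)]
side bumper_right [([0.5247, 0.0131, -0.0016], 0.43)]
side supply [([0.5953, 0.0912, -0.0008], 0.91)]
side panel [([0.5248, 0.1067, -0.0024], 0.66)]
top bumper_left []
top bumper_right [([0.5285, 0.012, -0.0029], 0.43)]
top supply [([0.6009, 0.0913, -0.0014], 0.71)]
top panel [([0.5228, 0.1036, 0.0002], 0.79)]
t 8.63 tcp [0.5388 0.1917 0.0201] F [-1.12 -0.66  1.15] gap -0.0 rot [ 0.049  0.999  0.008 -0.009] q [ 0.14  0.77  1.7   0.03  0.68 -1.36]
```

Emit:
jog_arm --pt "0 -3.2 0 0 0" --pt "0 -3.2 0 0.3 0" --pt "0 -0.5 -3.5 0 0" --pt "0 0 -3.5 0 0" --pt "0 0 -3.5 0 0" --pt "0 0 -3.5 0 0" --pt "0 0 -3.2 0 0" --pt "0 0 0 0 0"

```text
t: 9.3
tcp_pos: [0.4772, 0.0169, 0.0256]
tool_rot: [0.043, 0.999, 0.009, 0.004]
force: [0.0, -0.6, -0.1]
finger_gap: -0.002
```

Emit:
jog_arm --pt "0 0.5 -0.8 -0.2 0" --pt "0 1.5 0 0 0" --pt "0 1.2 0 0 0" --pt "0 0.8 0 0 0" --pt "0 0.8 -0.1 0 0" --pt "0 0.8 -0.1 0 0" --pt "0 0.8 -0.1 0 0" --pt "0 0.8 -0.1 0 0"

```text
t: 9.97
tcp_pos: [0.5394, 0.0052, 0.0223]
tool_rot: [0.041, 0.999, 0.009, -0.011]
force: [-7.6, -3.8, 4.1]
finger_gap: 0.004
```

Emit:
jog_arm --pt "0 0.6 0 0 0" --pt "0 0.4 0 0 0" --pt "0 0 0 0 0"

```text
t: 10.22
tcp_pos: [0.5448, 0.0067, 0.0215]
tool_rot: [0.037, 0.999, 0.009, -0.017]
force: [-0.3, -0.1, 0.2]
finger_gap: -0.002
```

```bash
python3 -c "from h import *;chk()"
```

```text
side bumper_left [([0.5563, 0.1872, -0.0013], 0.52)]
side bumper_right [([0.5605, 0.008, -0.0008], 0.58)]
side supply [([0.6182, 0.0998, 0.0003], 0.88)]
side panel [([0.5411, 0.0966, -0.0028], 0.74)]
top bumper_left [([0.5552, 0.1874, 0.0029], 0.39)]
top bumper_right []
top supply []
top panel [([0.5405, 0.0975, 0.0018], 0.51)]
t 10.72 tcp [0.545  0.0064 0.0217] F [-1.51  0.54 -0.43] gap -0.0 rot [ 0.038  0.999  0.009 -0.017] q [-0.2   0.76  1.75  0.02  0.67 -1.71]
```

Emit:
jog_arm --pt "0 -3.2 0 0 0" --pt "0 -3.2 0 0.3 0" --pt "0 -0.5 3.5 0 0" --pt "0 0 3.5 0 0" --pt "0 0 3.5 0 0" --pt "0 0 3.5 0 0" --pt "0 0 3.3 0 0" --pt "0 0 0 0 0"

```text
t: 11.38
tcp_pos: [0.4847, 0.1799, 0.0272]
tool_rot: [0.045, 0.999, 0.008, -0.004]
force: [-0.5, 0.2, -0.3]
finger_gap: -0.002
```

Emit:
jog_arm --pt "0 1.5 0.9 -0.2 0" --pt "0 2.0 0 0 0" --pt "0 1.0 0 0 0" --pt "0 0.8 0 0 0" --pt "0 0.8 -0.1 0 0" --pt "0 0.8 -0.1 0 0" --pt "0 0.8 -0.1 0 0"

```text
t: 11.97
tcp_pos: [0.5556, 0.1888, 0.0252]
tool_rot: [0.043, 0.999, 0.008, -0.012]
force: [-6.0, 4.1, 3.6]
finger_gap: -0.0
```

Emit:
jog_arm --pt "0 0.8 -0.1 -0.2 0" --pt "0 0.7 0 -0.2 0" --pt "0 0.3 0 0 0" --pt "0 0 0 0 0"

```text
t: 12.3
tcp_pos: [0.5624, 0.1862, 0.0202]
tool_rot: [0.046, 0.999, 0.009, -0.026]
force: [0.3, 0.3, 1.0]
finger_gap: -0.006
```

```bash
python3 -c "from h import *;chk()"
```

```text
side bumper_left [([0.5788, 0.186, -0.0015], 0.61)]
side bumper_right [([0.5599, 0.0105, -0.0018], 0.62)]
side supply [([0.6261, 0.095, 0.0017], 0.69)]
side panel [([0.5533, 0.1015, -0.0023], 0.61)]
top bumper_left []
top bumper_right [([0.5655, 0.006, -0.0025], 0.49)]
top supply [([0.6323, 0.0941, 0.0015], 0.78)]
top panel [([0.5551, 0.0996, 0.0009], 0.72)]
t 12.8 tcp [0.5629 0.1867 0.0204] F [-1.47 -1.08  0.38] gap -0.0 rot [ 0.045  0.999  0.008 -0.026] q [ 0.12  0.8   1.62  0.04  0.77 -1.39]
```

Emit:
jog_arm --pt "0 -3.2 0 0 0" --pt "0 -3.2 0 0.3 0" --pt "0 -0.5 -3.5 0 0" --pt "0 0 -3.5 0 0" --pt "0 0 -3.5 0 0" --pt "0 0 -3.5 0 0" --pt "0 0 -3.2 0 0" --pt "0 0 0 0 0"

```text
t: 13.47
tcp_pos: [0.5002, 0.0126, 0.0262]
tool_rot: [0.04, 0.999, 0.009, -0.013]
force: [0.8, 0.1, 0.6]
finger_gap: 0.001
```

Emit:
jog_arm --pt "0 1.3 -0.9 -0.2 0" --pt "0 1.5 0 0 0" --pt "0 0.9 0 0 0" --pt "0 0.8 0 0 0" --pt "0 0.7 0 0 0" --pt "0 0.5 0 0 0" --pt "0 0.3 0 0 0" --pt "0 0 0 0 0"

```text
t: 14.13
tcp_pos: [0.5526, 0.0033, 0.024]
tool_rot: [0.04, 0.999, 0.009, -0.025]
force: [0.8, 0.2, 0.7]
finger_gap: -0.003
```

Emit:
jog_arm --pt "0 0.8 0 0 0" --pt "0 0.6 0 0 0" --pt "0 0 0 0 0"

```text
t: 14.38
tcp_pos: [0.5513, 0.0056, 0.0232]
tool_rot: [0.037, 0.998, 0.01, -0.043]
force: [-0.2, -0.5, -0.0]
finger_gap: -0.007
```

Emit:
jog_arm --pt "0 -3.2 0 0 0" --pt "0 -3.2 0 0.3 0" --pt "0 -0.5 3.5 0 0" --pt "0 0 3.5 0 0" --pt "0 0 3.5 0 0" --pt "0 0 3.5 0 0" --pt "0 0 3.3 0 0" --pt "0 0 0 0 0"

```text
t: 15.05
tcp_pos: [0.4902, 0.1863, 0.0274]
tool_rot: [0.04, 0.999, 0.011, -0.031]
force: [0.5, -1.1, 0.2]
finger_gap: 0.001
```

```bash
python3 -c "from h import *;chk();p=snapshot('top');cv2.imwrite('pics/c3.png',cv2.resize(p['image'][110:260,190:370],None,fx=4,fy=4)[:,:,::-1])"
```

```text
side bumper_left [([0.5799, 0.1909, -0.0006], 0.51)]
side bumper_right [([0.5696, 0.0106, -0.0017], 0.44)]
side supply [([0.6332, 0.0956, -0.001], 0.6)]
side panel [([0.5602, 0.102, -0.0027], 0.58), ([0.5682, 0.0086, 0.0003], 0.51)]
top bumper_left []
top bumper_right [([0.5705, 0.008, -0.002], 0.63)]
top supply []
top panel [([0.5561, 0.1018, 0.0029], 0.6)]
t 15.55 tcp [0.4896 0.1795 0.0271] F [-0.54 -0.18 -1.22] gap -0.0 rot [ 0.044  0.998  0.01  -0.033] q [ 0.12  0.74  1.8   0.05  0.67 -1.4 ]
```

View pics/c3.png

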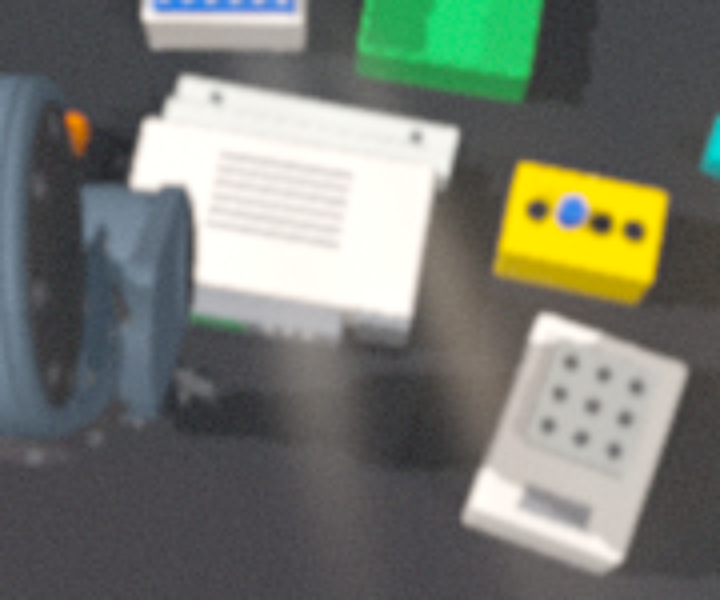

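The supply is now close to the rail and nearly square, with its far edge from (145,118) to (435,163) in the crop. One last short left push.

Emit:
jog_arm --pt "0 1.5 0.8 -0.2 0" --pt "0 2.0 0 0 0" --pt "0 1.5 0 0 0" --pt "0 0.8 0 0 0" --pt "0 0.8 0 0 0" --pt "0 0.8 0 0 0" --pt "0 0.8 0 0 0" --pt "0 0.5 0 0 0"

```text
t: 16.27
tcp_pos: [0.5693, 0.1855, 0.0245]
tool_rot: [0.047, 0.998, 0.009, -0.045]
force: [-9.8, 1.0, 8.7]
finger_gap: -0.001
```

```bash
python3 -c "from h import *;chk()"
```

```text
side bumper_left [([0.5872, 0.1895, -0.0016], 0.55)]
side bumper_right [([0.5674, 0.013, -0.0009], 0.44)]
side supply [([0.6323, 0.0971, 0.0008], 0.85)]
side panel [([0.5638, 0.1038, -0.0016], 0.65)]
top bumper_left []
top bumper_right [([0.5748, 0.0085, -0.0036], 0.67)]
top supply [([0.6416, 0.0945, -0.001], 0.96)]
top panel [([0.5603, 0.1014, 0.0021], 0.92)]
t 16.77 tcp [0.5693 0.1855 0.0245] F [-5.46  2.04  4.59] gap 0.0 rot [ 0.047  0.998  0.009 -0.044] q [ 0.11  0.8   1.57  0.04  0.85 -1.39]
```

Emit:
jog_arm --pt "0 -2 0 0 0" --pt "0 -3 0 0 0" --pt "0 -3 0 0 0" --pt "0 -3 0 2 0" --pt "0 -2 2 4 0" --pt "0 0 3.5 2 0" --pt "0 0 3.5 1 0" --pt "0 0 0 0 0"

```text
t: 17.43
tcp_pos: [0.4338, 0.2723, 0.1116]
tool_rot: [0.05, 0.998, 0.008, -0.048]
force: [0.6, 0.8, -0.2]
finger_gap: -0.0
```

Emit:
jog_arm --pt "0 -1.5 3.8 0 0" --pt "0 -1.5 3.8 0 0" --pt "0 -1.5 3.8 0 0" --pt "0 -1.5 3.8 0 0" --pt "0 0 0 0 0" --pt "0 0 0 0 0"

```text
t: 17.93
tcp_pos: [0.3751, 0.4267, 0.1126]
tool_rot: [0.05, 0.998, 0.009, -0.045]
force: [0.4, -0.1, 0.4]
finger_gap: -0.003
```

```bash
python3 -c "from h import *;chk();look('top',['stop_rail','supply']);p=look('side',['stop_rail','supply'],'side2.png')
p=snapshot('top');cv2.imwrite('pics/c4.png',cv2.resize(p['image'][110:260,190:370],None,fx=4,fy=4,interpolation=cv2.INTER_CUBIC)[:,:,::-1])"
```

```text
side bumper_left [([0.5858, 0.191, 0.0007], 0.5)]
side bumper_right [([0.5696, 0.0106, 0.001], 0.69), ([0.6366, 0.0954, -0.0008], 0.38), ([0.5836, 0.1922, -0.0022], 0.34)]
side supply [([0.6359, 0.0965, 0.0029], 0.83)]
side panel [([0.5617, 0.1027, -0.0007], 0.78)]
top bumper_left [([0.5848, 0.1902, 0.0007], 0.41)]
top bumper_right []
top supply [([0.6401, 0.0943, -0.0008], 0.68)]
top panel [([0.5604, 0.1028, 0.0034], 0.94)]
t 18.43 tcp [0.3766 0.425  0.1131] F [ 0.76  0.33 -0.05] gap 0.0 rot [ 0.053  0.998  0.01  -0.045] q [ 0.61  0.63  1.65  0.09  0.93 -0.91]
top stop_rail [([0.4198, -0.3849, 0.0007], 0.93), ([0.2662, 0.4294, 0.0], 0.88), ([0.7143, 0.0814, -0.0021], 0.87)]
top supply [([0.6413, 0.0932, -0.0025], 0.94)]
side stop_rail [([0.2673, 0.4273, 0.0018], 0.87), ([0.7138, -0.3316, -0.001], 0.79), ([0.4173, -0.3895, 0.0037], 0.73)]
side supply [([0.6327, 0.0959, -0.0008], 0.92)]
```

View pics/c4.png

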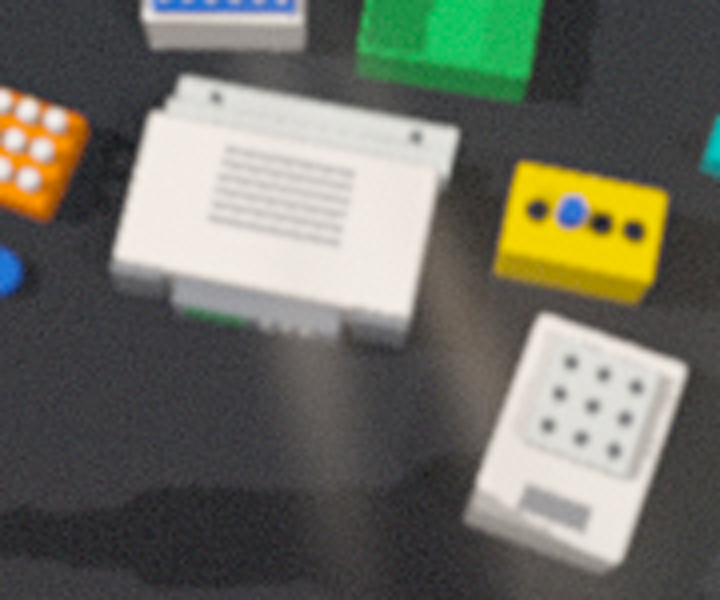

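Run:
```python
from h import *
p=snapshot('top')
W=lambda L,z:ray(p,np.array(L)/4.-.5+[190,110],z)
for n,L in(('far',[[153,113],[440,163]]),('near',[[116,265],[410,315]])):
    P=W(L,.05);d=P[0]-P[1];m=P.mean(0)[:2];y=np.arctan2(-d[0],d[1]);u=np.array([np.cos(y),np.sin(y)])
    o=m-(.065 if n=='far' else -.055)*u;e=o-[.716,.082];c,s=np.cos(-.087),np.sin(-.087)
    print(n,P[:,:2].round(4).tolist(),'yaw',y.round(3),'origin',o.round(4),'in rail',np.round([c*e[0]+s*e[1],-s*e[0]+c*e[1]],4))
```

```text
far [[0.7127, 0.1962], [0.6968, -0.0213]] yaw -0.073 origin [0.6399 0.0922] in rail [-0.0767  0.0036]
near [[0.5912, 0.206], [0.5773, -0.011]] yaw -0.064 origin [0.6391 0.094 ] in rail [-0.0776  0.0053]
```

In the rail's frame the supply stands at x ≈ -77 mm and y ≈ +4 mm, about 1° off square. All three are well within tolerance, so I'm handing in.

```bash
python3 -c "from h import *;workorder.sign_off();st()"
```

```text
the job is handed in; nothing more can be done
the job is handed in; nothing more can be done
```

The power supply is home against the aluminium rail and the job is handed in. No verdict was reported. I pushed the left and right bumpers in turn, starting with the left: four left pushes and three right.

- **Final pose:** in the rail's frame the supply stands at x ≈ -77 mm (home is -75) and y ≈ +4 mm, about 1° off square. These come from the top camera's picture, taken with the arm withdrawn.
- **Time and contact:** the last clock reading was about 18.4 s, well under the 54 s limit. The gripper was clear of everything, and the panel was not knowingly touched. Contact forces I read during the pushes stayed under about 15 N.
- **Disagreements:**
  - The side camera's network put the supply's origin 4 to 8 mm nearer the robot than the top view. Both are within tolerance.
  - The rail's yaw differed between methods. The top-edge fit gave -0.04 rad and the hand-read edges gave -0.087. I used -0.087, and either would keep the supply well within 10° of square.
- **Tool tilt:** the tool drifted about 5° off vertical over the run, with no visible effect.

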